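# Bring the little pitcher round to the front of the carousel

### The job

Turn the wooden carousel by pushing at its rim with the fingertips (pegs stand on the rim for that) until the little steel pitcher that rides on it stands straight at the front, in line with the pointed lip of the carousel's foot, and leave it there; which way its handle or spout points does not matter. Do not touch, lift, shift or tip the pitcher, the glass or the cup on the carousel: they stay on their cork pads. Leave everything else on the worktop where it is.

Things in the scene. Friction and masses are not known exactly. Their poses are not given: they have to be found in the camera images.
- pointer (a point): tip region of the pointed lip on the carousel's foot, 165 mm from the axis, 6 mm above the worktop: the lip marks the carousel's front. The foot is a dark steel plate 260 mm across and 6 mm thick, fixed to the worktop; the lip faces roughly towards the robot, turned up to 20 degrees either way. Its own x axis points from the lip towards the carousel's axis
- foot: the fixed foot of the carousel: origin on the carousel's axis at worktop height; its -x axis runs out through the pointed lip (the front)
- carousel_center (a point): centre of the top face of the carousel, on its axis: a round wooden disc 254 mm across and 18 mm thick, top face 30 mm above the worktop, with a small steel knob 15 mm tall in the middle. It turns freely either way without stops about the vertical axis, against a light friction (about 0.09 N m, under 1 N at a peg) and stays where it is left without coasting on
- peg_1 (a point): top centre of one of the three identical upright wooden pegs that stand on the carousel's rim for turning it: plain cylinder 16 mm in diameter rising 46 mm above the disc, at 115 mm from the axis; pegs are 120 degrees apart, each midway between two pads. This peg, seen from above, is 60 degrees counter-clockwise from the pad of the little pitcher
- peg_2 (a point): top centre of one of the three identical upright wooden pegs that stand on the carousel's rim for turning it: plain cylinder 16 mm in diameter rising 46 mm above the disc, at 115 mm from the axis; pegs are 120 degrees apart, each midway between two pads. This peg, seen from above, is opposite (180 degrees from) the pad of the little pitcher
- peg_3 (a point): top centre of one of the three identical upright wooden pegs that stand on the carousel's rim for turning it: plain cylinder 16 mm in diameter rising 46 mm above the disc, at 115 mm from the axis; pegs are 120 degrees apart, each midway between two pads. This peg, seen from above, is 60 degrees clockwise from the pad of the little pitcher
- pad_pitcher (a point): centre of the round cork inlay (68 mm across, flush with the disc's top face, 66 mm from the axis) on which the little pitcher stands
- pad_left (a point): centre of another such cork inlay, 120 degrees clockwise from the pitcher's seen from above; the glass or the cup stands on it
- pad_right (a point): centre of the third such cork inlay, 120 degrees counter-clockwise from the pitcher's
- pitcher_center (a point): the little pitcher: steel, with a small spout and a small handle on its side towards the carousel's axis, belly 52 mm across, 67x60 mm over all and 76 mm tall, standing loose on its pad; the point is the centre of its belly, half-way up
- glass_center (a point): clear shot glass, 47 mm wide and 58 mm tall, standing loose on a pad; centre, half-way up
- cup_center (a point): plain straight-sided steel dosing cup half full of ground coffee (all one rigid piece), 57 mm wide and 56 mm tall, standing loose on a pad; centre, half-way up
- carousel (a joint): angle of the carousel in rad, 0 at the start of every run whichever way it then stands, growing counter-clockwise seen from above
- the_tamper: espresso tamper with a wooden handle, 58 mm wide, 83 mm tall; a bystander on the worktop, origin at the middle of its underside
- mug: green-grey espresso cup, 63x88x49 mm; a bystander on the worktop, origin at the middle of its underside
- spoon: steel teaspoon, 130x26x11 mm, lying flat; a bystander on the worktop, origin at the middle of its underside
- big_pitcher: steel milk pitcher with a handle, 66x91x98 mm; a bystander on the worktop, origin at the middle of its underside
Mind the look-alikes: they are no part of the job. What is shaped like the part that bears cup_center but purple is not meant.

How it is judged:
By the outcome, as a careful person would: the job done as asked, in the order asked, and still so for the second after the job is handed in, with the robot touching nothing.
It also fails if it takes over 64 s, if anything falls off the work surface, if the arm or the gripper's body presses on something with over 40 N, if the wrist force passes 120 N, or if a joint passes its speed limit or range.

### The arm

A 7-joint arm with a two-finger parallel gripper is mounted at the origin on a cart in front of the work surface, level with it; the furniture and walls round the work are solid. World frame = base frame: x ahead of the robot, y to its left, z up, the work surface at z = 0. Lengths are in m, angles in rad, forces in N, time in s.
With the tool pointing down it reaches from about 0.4 to 0.85 m from the base axis. Payload 10.4 kg.
Tool frame: the origin (TCP) lies on the centre line of the jaws, within the pads' length; the fingertips stand 11 mm ahead of it and the grasp point (between the pads) lies 8 mm behind it (manip.finger_overhang is the distance from the TCP to the fingertips, in m); z points along the fingers, y is the line along which they close (so a half turn about z gives the same grasp; the last joint's range is limited). The gripper opens to 85 mm and grips with 20 to 120 N. Pads are 22 mm wide; open, the fingers measure 114 mm over their backs; the gripper's body (76 mm by 85 mm) begins 54 mm behind the grasp point. The pads swing forward as they close: fully open they stand 13 mm farther back than shut.
Start: joints at [1.082, 0.332, -0.065, 1.46, 0.022, 1.35, -0.088], TCP at [0.281, -0.558, 0.242] pointing down, gripper open.
Joint ranges: [-2.6, 2.6], [-0.5, 2.12], [-1.47, 1.34], [0.16, 2.42], [-1.27, 4.41], [0.06, 2.06], [-2.6, 2.6]. Speed limits (rad/s): [2.22, 2.22, 2.79, 2.79, 3.14, 3.14, 3.14].

### API

Orientations are given as a unit quaternion [x, y, z, w].
In Python, from workcell import manip, imaging, workorder gives the robot as it stands.
- The arm moves only by the tool jog_arm, never from a script. Its argument "deltas" is a list of rows, each an object with "gripper": the opening, from 0 (shut) to 1 (fully open); "offset": the shift along the tool's x, y, z in m, a list of three; "rotation": the turn, a rotation vector about the tool's x, y, z in degrees, a list of three. In form: [{"gripper": gripper, "offset": [tx, ty, tz], "rotation": [ax, ay, az]}, ...]. A call has 1 to 20 rows; each row shifts and turns the commanded pose from where the row before left it, along the tool's axes as they then stand; what a row does not reach is not made up. A row lasts 1/10 s, in which the tool goes at most 50 mm and 8.59 degrees, less where a joint would pass 70% of its speed; a pose out of reach is approached as far as the arm can. A call with a gripper value outside its range is refused whole. The fingers move at their own pace and stop on an object; "newtons" is the grip in N (left out, the last holds). Time passes only in rows, so rows that do not move let the fingers close. It gives the time, the measured TCP pose, the force, the opening and the grip force at its end, in the units of the state.
- manip.get_obs(): the state, without advancing time (a new reading comes with each control period).
- imaging.camera(name): name is "scene" or "top" or "wrist"; returns the picture (384x512x3 uint8, blue, green, red); there is no depth.
- imaging.camera_model(name): a dict with "camera_matrix" (3x3 intrinsics, pixels), "k1" (the pictures are not rectified: a ray, as slopes to the right and down, at radius r is drawn at 1 + k1 r^2 times it, then the intrinsics apply), "world_to_cam" (4x4, takes a point from world to camera coordinates); the wrist camera has in their place "hand_eye" (4x4, takes a point from camera to tool coordinates, whose origin is the TCP and whose axes are the flange's). Camera axes: x right, y up, looking along -z (the intrinsics and any distortion apply to the point x, -y, -z); pixel columns grow to the right and rows downward; lengths in m; the calibration is good to about 2 mm. A picture is of the moment at which its call begins: read the wrist's pose just before it. camera_model takes no time and is no camera call.
- workorder.hand_in(): hands the job in; it is judged then, once.
The state is a dict: "clock": time; "joint_pos": joint angles; "joint_velocities": joint speeds; "tau": joint torques, N m; "position": TCP position; "ee_rot": TCP orientation; "ft_force": force on the tool from outside, world axes, zero at the start; "torque": the same for the moment, N m; "grip_width": opening from 0.0 (shut) to 1.0 (fully open); "grasp_force": force on a finger pad.
Only numpy, scipy, OpenCV 4.12 (cv2) and the standard library are available. Lean on these libraries where they do the work, as an engineer would, in place of code of your own. Each camera call takes 0.05 s, during which the arm holds its last target. There are 200 camera calls.

## Working session

There is one attempt and no reset: what is moved stays moved. The work goes in short steps, Python scripts to look and compute and a tool call to move; the robot and the scene stay as the last step left them, time stands still between calls to the robot, and variables do not carry over. Pictures are saved under pics/ and viewed, at most 10 in all, crops included, and the job is handed in when it is done.

Besides the shell and the picture viewer there is one more tool, called after "Request:" in YAML: its name, and indented under it one key for each argument. jog_arm: Moves the arm, as the interface text tells. Its arguments: {"type":"object","properties":{"deltas":{"type":"array","items":{"type":"object","properties":{"gripper":{"type":"number"},"offset":{"type":"array","items":{"type":"number"}},"rotation":{"type":"array","items":{"type":"number"}}}}},"newtons":{"type":"number"}},"required":["deltas"]}

```bash
mkdir -p pics; cat > h.py <<'E'
import numpy as np, cv2
from workcell import manip, imaging, workorder
def ray(name,u,v):
    m=imaging.camera_model(name);K=np.array(m["camera_matrix"]);k=m["k1"]
    d=np.array([(u-K[0,2])/K[0,0],(v-K[1,2])/K[1,1]]);s=d.copy()
    for _ in range(20): s=d/(1+k*(s@s))
    T=np.linalg.inv(np.array(m["world_to_cam"]))
    return T[:3,3],T[:3,:3]@np.array([s[0],-s[1],-1])
def onz(name,u,v,z):
    o,d=ray(name,u,v);return o+d*(z-o[2])/d[2]
def proj(name,p):
    m=imaging.camera_model(name);K=np.array(m["camera_matrix"]);c=np.array(m["world_to_cam"])@np.r_[p,1]
    s=np.array([c[0],-c[1]])/-c[2];s=s*(1+m["k1"]*(s@s));return K[0,0]*s[0]+K[0,2],K[1,1]*s[1]+K[1,2]
E
python3 - <<'E'
from h import *
for n in("top","scene"):
    i=imaging.camera(n);cv2.imwrite(f"pics/{n}0.png",i)
    cv2.imwrite(f"pics/{n}0b.png",cv2.resize(i,(800,600),interpolation=cv2.INTER_CUBIC))
s=manip.get_obs();print(s["position"],s["ee_rot"],s["clock"])
print(proj("top",[.55,0,0]),proj("top",[.65,0,0]),proj("top",[.55,.1,0]))
E
```

```text
[ 0.28058614 -0.55813284  0.24160836] [ 9.72995804e-01  2.30821986e-01 -1.69331793e-04 -5.89236509e-04] 0.1
(np.float64(232.6204050870359), np.float64(192.78837197530456)) (np.float64(232.02050411102888), np.float64(155.79081155131433)) (np.float64(194.71672475427494), np.float64(193.66924939679942))
```

View pics/top0b.png

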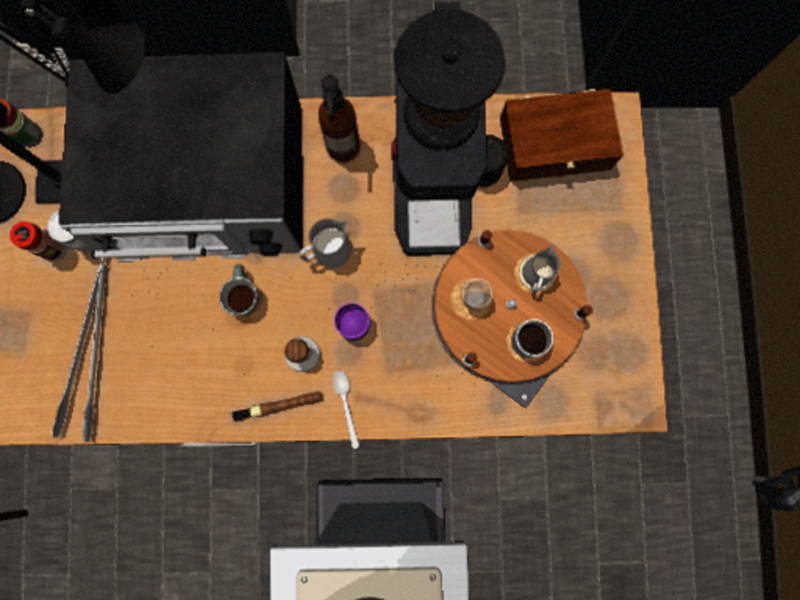

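View pics/scene0b.png

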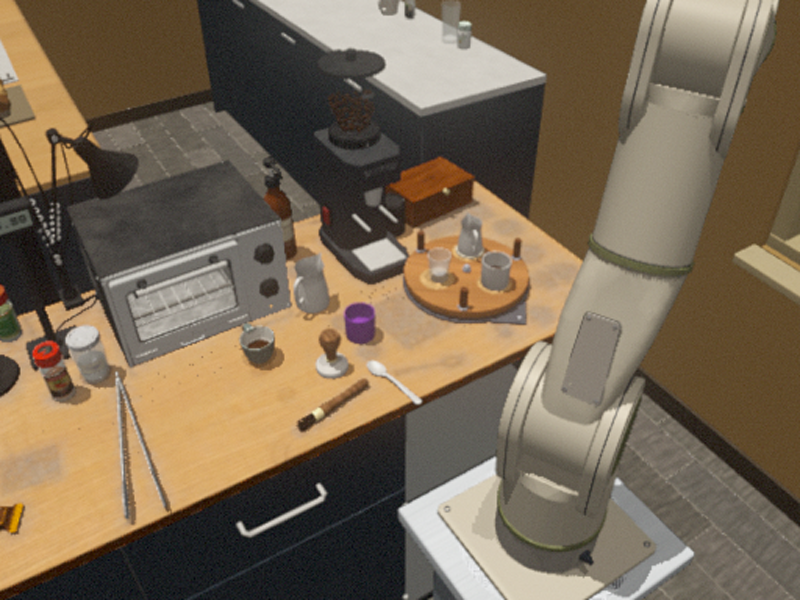

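Top view: carousel knob (512,304), pegs at (485,240), (584,313), (470,359), pitcher (540,272) at the far right, lip tip (525,405) in the 800-px picture; the scene view agrees. The turn is clockwise by about 130°. Next I measure it exactly.

```bash
python3 - <<'E'
from h import *
i=cv2.imread("pics/top0.png");f=0.64
for n,u,v,z in(("knob",512,302,.045),("p1",486,236,.076),("p3",587,310,.076),("p2",468,357,.076),("lip",525,405,.006)):
    print(n,onz("top",u*f,v*f,z).round(4))
# disc ellipse by colour: hue reddish wood
h=cv2.cvtColor(i,cv2.COLOR_BGR2HSV)
print([h[int(v*f),int(u*f)] for u,v in((500,330),(460,270),(560,350),(420,380),(620,300))])
m=imaging.camera_model("wrist");print(np.array(m["hand_eye"]).round(3),np.array(m["camera_matrix"]).round(0))
c=cv2.resize(i[140:265,270:385],None,fx=4.8,fy=4.8,interpolation=cv2.INTER_CUBIC);cv2.imwrite("pics/c0.png",c)
E
```

```text
knob [ 0.536  -0.2425  0.045 ]
p1 [ 0.6388 -0.2007  0.076 ]
p3 [ 0.5158 -0.3551  0.076 ]
p2 [ 0.4465 -0.1643  0.076 ]
lip [ 0.3702 -0.2627  0.006 ]
[array([ 12, 182, 168], dtype=uint8), array([ 12, 178, 201], dtype=uint8), array([ 12, 174, 182], dtype=uint8), array([ 14, 154, 196], dtype=uint8), array([ 13, 107, 164], dtype=uint8)]
[[-0.001  0.959  0.282  0.072]
 [ 1.     0.001 -0.     0.001]
 [-0.     0.282 -0.959 -0.131]
 [ 0.     0.     0.     1.   ]] [[280.   0. 259.]
 [  0. 280. 194.]
 [  0.   0.   1.]]
```

View pics/c0.png

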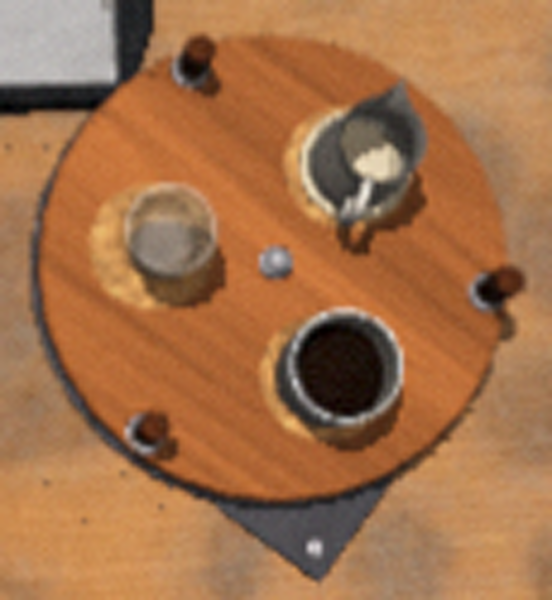

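The crop confirms the layout: peg tops at (203,50), (508,280) and (153,427), knob (275,260), lip tip (320,580).

```bash
cat >> h.py <<'E'
from scipy.optimize import least_squares
def fitpegs(P):  # P: world xy of peg1,peg2,peg3 -> centre, pitcher angle deg
    P=np.array(P)[:,:2]
    g=lambda q:np.concatenate([P[k]-q[:2]-.115*np.array([np.cos(q[2]+a),np.sin(q[2]+a)]) for k,a in enumerate(np.radians([60,180,-60]))])
    c=P.mean(0);a=np.arctan2(*(c-P[1])[::-1]);r=least_squares(g,[*c,a])
    return r.x[:2],np.degrees(r.x[2]),r.fun
E
python3 - <<'E'
from h import *
o=lambda u,v,z:onz("top",270+u/4.8,140+v/4.8,z)
P=[o(203,48,.076),o(153,425,.076),o(508,280,.076)]
c,a,f=fitpegs(P);print(c,a,(f*1e3).round(1))
k=o(275,257,.04);l=o(320,580,.006);s=o(315,547,.006);print(k,l,s)
for q in(c,k[:2]):print(np.degrees(np.arctan2(*(l[:2]-q)[::-1])),np.degrees(np.arctan2(*(s[:2]-q)[::-1])),np.linalg.norm(l[:2]-q))
E
```

```text
[ 0.53451488 -0.24311933] -39.62766926689499 [-0.9 -0.8  0.2 -0.2  0.6  1.1]
[ 0.53610272 -0.24231914  0.04      ] [ 0.36602917 -0.2642458   0.006     ] [ 0.38362455 -0.26240014  0.006     ]
-172.85296769279793 -172.71818861081897 0.16980507479021906
-172.65369027711344 -172.49746278446528 0.17148116810974037
```

Request:
jog_arm:
  deltas:
    - {"gripper": 0, "offset": [0, 0, 0], "rotation": [0, 0, -7]}
    - {"gripper": 0, "offset": [0, 0, 0], "rotation": [0, 0, -7]}
    - {"gripper": 0, "offset": [0, 0, 0], "rotation": [0, 0, -7]}
    - {"gripper": 0, "offset": [0, 0, 0], "rotation": [0, 0, -7]}
    - {"gripper": 0, "offset": [0, 0, 0], "rotation": [0, 0, -7]}
    - {"gripper": 0, "offset": [0, 0, 0], "rotation": [0, 0, -7]}
    - {"gripper": 0, "offset": [0, 0, 0], "rotation": [0, 0, -7]}
    - {"gripper": 0, "offset": [0, 0, 0], "rotation": [0, 0, -7]}
    - {"gripper": 0, "offset": [0, 0, 0], "rotation": [0, 0, -7]}
    - {"gripper": 0, "offset": [0, 0, 0], "rotation": [0, 0, -7.3]}
    - {"gripper": 0, "offset": [0.018, 0.0323, 0], "rotation": [0, 0, 0]}
    - {"gripper": 0, "offset": [0.018, 0.0323, 0], "rotation": [0, 0, 0]}
    - {"gripper": 0, "offset": [0.018, 0.0323, 0], "rotation": [0, 0, 0]}
    - {"gripper": 0, "offset": [0.018, 0.0323, 0], "rotation": [0, 0, 0]}
    - {"gripper": 0, "offset": [0.018, 0.0323, 0], "rotation": [0, 0, 0]}
    - {"gripper": 0, "offset": [0.018, 0.0323, 0], "rotation": [0, 0, 0]}
    - {"gripper": 0, "offset": [0.018, 0.0323, 0], "rotation": [0, 0, 0]}
    - {"gripper": 0, "offset": [0.018, 0.0323, 0], "rotation": [0, 0, 0]}
    - {"gripper": 0, "offset": [0.018, 0.0323, 0], "rotation": [0, 0, 0]}
    - {"gripper": 0, "offset": [0, 0, 0], "rotation": [0, 0, 0]}

```text
clock: 2.1
position: [0.5537, -0.3564, 0.2415]
ee_rot: [0.66, 0.752, 0.002, -0.001]
ft_force: [0.1, 0.1, 0.3]
grip_width: -0.001
grasp_force: 0.0
```

```bash
python3 - <<'E'
from h import *
s=manip.get_obs();q=s["ee_rot"];print(s["position"],np.degrees(2*np.arctan2(q[1],q[0])),q,s["joint_pos"],s["grip_width"])
a=cv2.resize(imaging.camera("wrist"),(400,300));b=imaging.camera("top")
b=cv2.resize(b[115:265,230:430],(400,300));cv2.imwrite("pics/w1.png",np.hstack([a,b]))
E
```

```text
[ 0.55373134 -0.35639178  0.24152067] 97.45612044573375 [ 6.59632484e-01  7.51585933e-01  1.73521725e-03 -7.48794276e-04] [ 0.7742793   0.43393282 -0.37557768  1.34647722  0.15359169  1.39064655
  0.53305056] -0.0006380175482821738
```

View pics/w1.png

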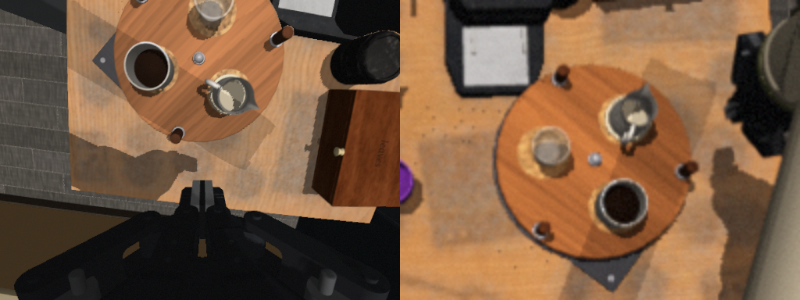

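The wrist view shows the shut fingertips at (202,185) outside the rim, between peg_3 (177,133) and the pitcher (230,95). That is clear, so I descend.

Request:
jog_arm:
  deltas:
    - {"gripper": 0, "offset": [-0.005, -0.0045, 0.02], "rotation": [0, 0, 0]}
    - {"gripper": 0, "offset": [0, 0, 0.03], "rotation": [0, 0, 0]}
    - {"gripper": 0, "offset": [0, 0, 0.03], "rotation": [0, 0, 0]}
    - {"gripper": 0, "offset": [0, 0, 0.03], "rotation": [0, 0, 0]}
    - {"gripper": 0, "offset": [0, 0, 0.03], "rotation": [0, 0, 0]}
    - {"gripper": 0, "offset": [0, 0, 0.02], "rotation": [0, 0, 0]}
    - {"gripper": 0, "offset": [0, 0, 0.02], "rotation": [0, 0, 0]}
    - {"gripper": 0, "offset": [0, 0, 0], "rotation": [0, 0, 0]}

```text
clock: 3.0
position: [0.5427, -0.3683, 0.0592]
ee_rot: [0.663, 0.748, -0.001, -0.003]
ft_force: [-0.0, 0.6, -1.3]
grip_width: 0.004
grasp_force: 0.0
```

Request:
jog_arm:
  deltas:
    - {"gripper": 0, "offset": [0.0007, -0.0085, 0], "rotation": [0, 0, 4]}
    - {"gripper": 0, "offset": [0.0007, -0.0085, 0], "rotation": [0, 0, 4]}
    - {"gripper": 0, "offset": [0.0007, -0.0085, 0], "rotation": [0, 0, 4]}
    - {"gripper": 0, "offset": [0.0007, -0.0085, 0], "rotation": [0, 0, 4]}
    - {"gripper": 0, "offset": [0.0005, -0.0085, 0], "rotation": [0, 0, 4]}
    - {"gripper": 0, "offset": [0.0005, -0.0085, 0], "rotation": [0, 0, 4]}
    - {"gripper": 0, "offset": [0.0005, -0.0085, 0], "rotation": [0, 0, 4]}
    - {"gripper": 0, "offset": [0.0003, -0.0085, 0], "rotation": [0, 0, 4]}
    - {"gripper": 0, "offset": [0.0003, -0.0085, 0], "rotation": [0, 0, 4]}
    - {"gripper": 0, "offset": [0.0003, -0.0085, 0], "rotation": [0, 0, 4]}

```text
clock: 4.0
position: [0.4641, -0.3482, 0.0638]
ee_rot: [0.88, 0.475, 0.0, 0.001]
ft_force: [0.3, -1.2, -0.1]
grip_width: -0.001
grasp_force: 0.4
```

```bash
cat > st.py <<'E'
from h import *
s=manip.get_obs();q=s["ee_rot"];d=s["position"][:2]-np.array([.5352,-.2428]);a=np.degrees(np.arctan2(d[1],d[0]))
print(s["clock"],s["position"].round(4),"R",np.hypot(*d).round(4),"ang",a.round(1),"yaw-inward",((np.degrees(2*np.arctan2(q[1],q[0]))-a-180+180)%360-180).round(1),s["ft_force"].round(1),s["joint_pos"].round(2))
E
python3 st.py
```

```text
4.0 [ 0.4641 -0.3482  0.0638] R 0.1271 ang -124.0 yaw-inward 0.7 [ 0.3 -1.2 -0.1] [ 0.75  0.41 -0.23  1.76  0.11  0.98 -0.1 ]
```

Request:
jog_arm:
  deltas:
    - {"gripper": 0, "offset": [0.0011, -0.0085, 0], "rotation": [0, 0, 4]}
    - {"gripper": 0, "offset": [0.0011, -0.0085, 0], "rotation": [0, 0, 4]}
    - {"gripper": 0, "offset": [0.0011, -0.0085, 0], "rotation": [0, 0, 4]}
    - {"gripper": 0, "offset": [0.0011, -0.0085, 0], "rotation": [0, 0, 4]}
    - {"gripper": 0, "offset": [0.0011, -0.0085, 0], "rotation": [0, 0, 4]}
    - {"gripper": 0, "offset": [0.0003, -0.0085, 0], "rotation": [0, 0, 4]}
    - {"gripper": 0, "offset": [0.0003, -0.0085, 0], "rotation": [0, 0, 4]}
    - {"gripper": 0, "offset": [0.0003, -0.0085, 0], "rotation": [0, 0, 4]}
    - {"gripper": 0, "offset": [0.0003, -0.0085, 0], "rotation": [0, 0, 4]}
    - {"gripper": 0, "offset": [0.0003, -0.0085, 0], "rotation": [0, 0, 4]}

```text
clock: 5.0
position: [0.4167, -0.2783, 0.0637]
ee_rot: [0.989, 0.145, 0.0, 0.001]
ft_force: [-0.9, -2.3, -0.6]
grip_width: 0.004
grasp_force: 0.6
```

```bash
python3 st.py
```

```text
5.0 [ 0.4167 -0.2783  0.0637] R 0.1237 ang -163.3 yaw-inward 0.1 [-0.9 -2.3 -0.6] [ 0.64  0.25 -0.15  1.97  0.05  0.92 -0.82]
```

Remaining finger travel is about 58°. I go 44° more, then look.

Request:
jog_arm:
  deltas:
    - {"gripper": 0, "offset": [0.0004, -0.0085, 0], "rotation": [0, 0, 4]}
    - {"gripper": 0, "offset": [0.0004, -0.0085, 0], "rotation": [0, 0, 4]}
    - {"gripper": 0, "offset": [0.0004, -0.0085, 0], "rotation": [0, 0, 4]}
    - {"gripper": 0, "offset": [0.0004, -0.0085, 0], "rotation": [0, 0, 4]}
    - {"gripper": 0, "offset": [0.0004, -0.0085, 0], "rotation": [0, 0, 4]}
    - {"gripper": 0, "offset": [0.0004, -0.0085, 0], "rotation": [0, 0, 4]}
    - {"gripper": 0, "offset": [0.0004, -0.0085, 0], "rotation": [0, 0, 4]}
    - {"gripper": 0, "offset": [0.0004, -0.0085, 0], "rotation": [0, 0, 4]}
    - {"gripper": 0, "offset": [0.0004, -0.0085, 0], "rotation": [0, 0, 4]}
    - {"gripper": 0, "offset": [0.0004, -0.0085, 0], "rotation": [0, 0, 4]}
    - {"gripper": 0, "offset": [0.0004, -0.0085, 0], "rotation": [0, 0, 4]}
    - {"gripper": 0, "offset": [0, 0, 0], "rotation": [0, 0, 0]}

```text
clock: 6.2
position: [0.4268, -0.1862, 0.0635]
ee_rot: [0.972, -0.234, 0.001, 0.0]
ft_force: [-0.2, 0.5, 0.4]
grip_width: -0.003
grasp_force: 0.0
```

```bash
python3 st.py; python3 - <<'E'
from h import *
a=cv2.resize(imaging.camera("wrist"),(400,300));b=imaging.camera("top");cv2.imwrite("pics/top2.png",b)
b=cv2.resize(b[140:265,270:385],None,fx=3.48,fy=3.48,interpolation=cv2.INTER_CUBIC)[:, :400];o=np.zeros((440,800,3),np.uint8);o[:300,:400]=a;o[:b.shape[0],400:400+b.shape[1]]=b;cv2.imwrite("pics/w2.png",o)
E
```

```text
6.2 [ 0.4268 -0.1862  0.0635] R 0.1223 ang 152.4 yaw-inward 0.5 [-0.2  0.5  0.4] [ 0.44  0.18 -0.14  2.06  0.03  0.9  -1.76]
```

View pics/w2.png

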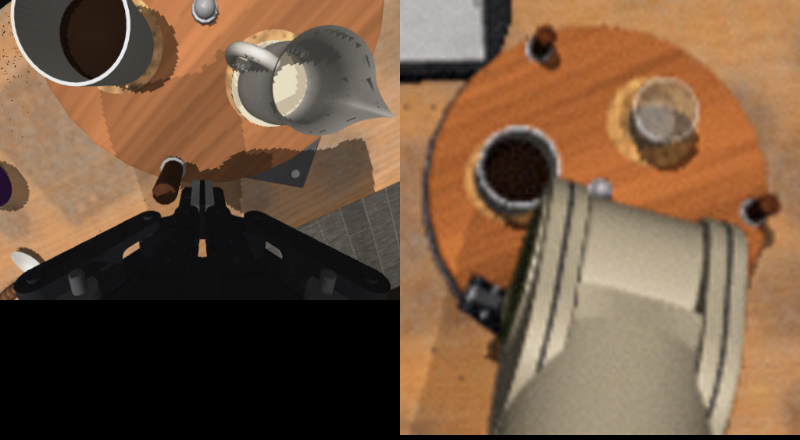

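The wrist view shows the pitcher almost over the lip (lip at (295,165)) and peg_3 at (172,175) against the fingertips. The top view shows two peg tops, at (545,35) and (767,203). I compute the remaining angle from these.

```bash
python3 - <<'E'
from h import *
c=np.array([.5350,-.2430])
o=lambda u,v,z:onz("top",270+(u-400)/3.48,140+v/3.48,z)[:2]-c
for u,v,off in((545,34,180),(768,202,60)):
    d=o(u,v,.076);print(np.hypot(*d),np.degrees(np.arctan2(d[1],d[0]))-off)
E
```

```text
0.11449863328999267 -159.22377448771624
0.1137679356625442 -159.2830924387503
```

Request:
jog_arm:
  deltas:
    - {"gripper": 0, "offset": [0.0004, -0.0085, 0], "rotation": [0, 0, 4]}
    - {"gripper": 0, "offset": [0.0004, -0.0085, 0], "rotation": [0, 0, 4]}
    - {"gripper": 0, "offset": [0.0003, -0.0065, 0], "rotation": [0, 0, 3]}
    - {"gripper": 0, "offset": [0.0001, -0.0035, 0], "rotation": [0, 0, 1.6]}
    - {"gripper": 0, "offset": [0, 0, 0], "rotation": [0, 0, 0]}
    - {"gripper": 0, "offset": [0, 0, 0], "rotation": [0, 0, 0]}

```text
clock: 6.9
position: [0.4412, -0.1646, 0.0625]
ee_rot: [0.941, -0.338, 0.0, 0.0]
ft_force: [0.7, -0.7, -0.1]
grip_width: -0.0
grasp_force: 0.0
```

```bash
python3 st.py
```

```text
6.9 [ 0.4412 -0.1646  0.0625] R 0.1222 ang 140.2 yaw-inward 0.2 [ 0.7 -0.7 -0.1] [ 0.39  0.19 -0.14  2.04  0.03  0.9  -2.03]
```

Request:
jog_arm:
  deltas:
    - {"gripper": 0, "offset": [0, 0.004, 0], "rotation": [0, 0, 0]}
    - {"gripper": 0, "offset": [0, 0, -0.02], "rotation": [0, 0, 0]}
    - {"gripper": 0, "offset": [0, 0, -0.03], "rotation": [0, 0, 0]}
    - {"gripper": 0, "offset": [0, 0, -0.04], "rotation": [0, 0, 0]}
    - {"gripper": 0, "offset": [0, 0, -0.04], "rotation": [0, 0, 0]}
    - {"gripper": 0, "offset": [-0.02, 0, -0.04], "rotation": [0, 0, 0]}
    - {"gripper": 0, "offset": [-0.02, 0, -0.04], "rotation": [0, 0, 0]}
    - {"gripper": 0, "offset": [-0.01, 0.01, -0.02], "rotation": [0, 0, 0]}
    - {"gripper": 0, "offset": [0, 0, 0], "rotation": [0, 0, 0]}
    - {"gripper": 0, "offset": [0, 0, 0], "rotation": [0, 0, 0]}
    - {"gripper": 0, "offset": [0, 0, 0], "rotation": [0, 0, 0]}

```text
clock: 8.0
position: [0.3936, -0.143, 0.291]
ee_rot: [0.941, -0.339, -0.001, 0.0]
ft_force: [-0.3, -0.1, -0.2]
grip_width: -0.005
grasp_force: 0.0
```

```bash
cat >> h.py <<'E'
def wray(u,v,z,s):
    from scipy.spatial.transform import Rotation as R
    m=imaging.camera_model("wrist");K=np.array(m["camera_matrix"]);H=np.array(m["hand_eye"])
    d=np.array([(u-K[0,2])/K[0,0],(v-K[1,2])/K[1,1]]);t=d.copy()
    for _ in range(20): t=d/(1+m["k1"]*(t@t))
    r=R.from_quat(s["ee_rot"]).as_matrix();o=np.array(s["position"])+r@H[:3,3];w=r@H[:3,:3]@np.array([t[0],-t[1],-1])
    return o+w*(z-o[2])/w[2]
E
python3 - <<'E'
from h import *
import pickle
s=manip.get_obs();a=imaging.camera("wrist");pickle.dump(s,open("s3.pkl","wb"));print(s["position"],s["clock"])
cv2.imwrite("pics/w3.png",cv2.resize(a,(800,600),interpolation=cv2.INTER_CUBIC))
E
```

```text
[ 0.39358881 -0.14300932  0.29103537] 8.0
```

View pics/w3.png

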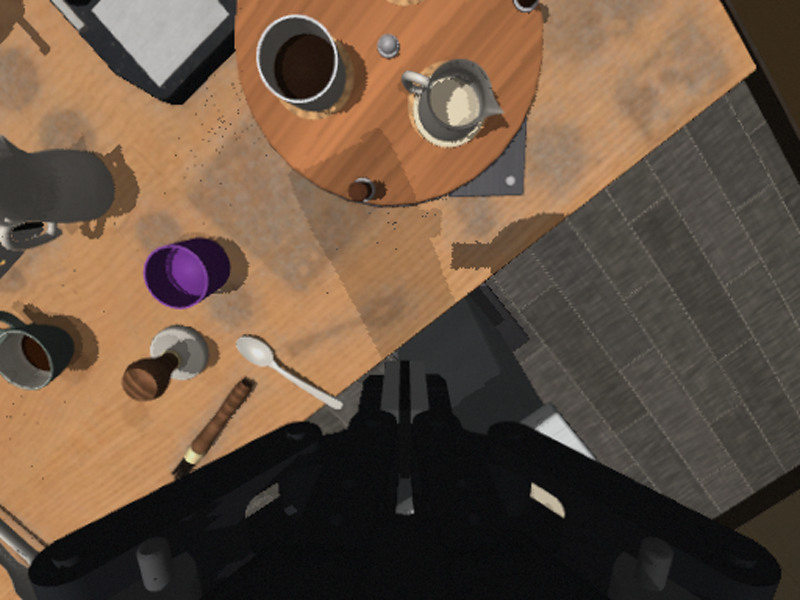

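The wrist view shows the knob at (388,42), peg_3's top at (360,190), the lip tip at (523,195), its screw at (511,181), and the pitcher just short of the lip line.

```bash
python3 - <<'E'
from h import *
import pickle
s=pickle.load(open("s3.pkl","rb"));f=.64
k=wray(388*f,42*f,.043,s);p=wray(359*f,190*f,.076,s);l=wray(523*f,195*f,.006,s);sc=wray(511*f,181*f,.006,s)
ang=lambda a:np.degrees(np.arctan2(*(a-k)[:2][::-1]))
print(k,p,l,[np.hypot(*(q-k)[:2]) for q in(p,l,sc)],"pitcher",ang(p)+60-360,"lip",ang(l),ang(sc))
b=imaging.camera("top");cv2.imwrite("pics/top3.png",b)
cv2.imwrite("pics/c3.png",cv2.resize(b[140:265,270:385],None,fx=4.8,fy=4.8,interpolation=cv2.INTER_CUBIC))
E
```

```text
[ 0.53457548 -0.24418199  0.043     ] [ 0.46269427 -0.15592972  0.076     ] [ 0.3652242  -0.26343768  0.006     ] [np.float64(0.11382165990819651), np.float64(0.17044247247699906), np.float64(0.1531225824552312)] pitcher -170.83728652440186 lip -173.51317439326607 -173.2466296764734
```

View pics/c3.png

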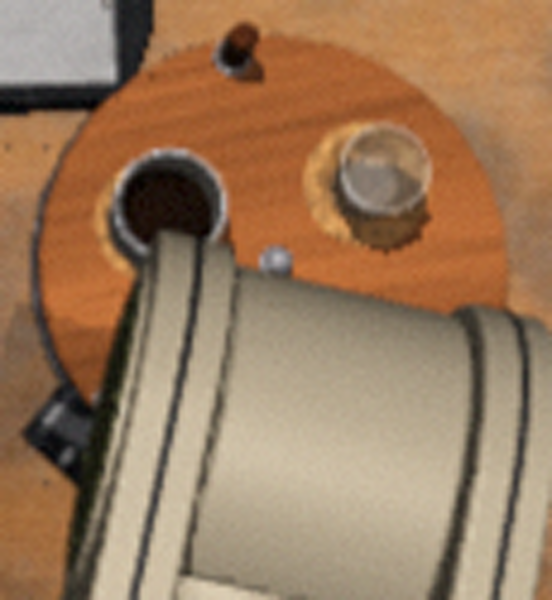

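The top view shows peg_2's top at (244,36). Together the measurements put the pitcher about 2° short, so I go back down and nudge it clockwise by that much.

Request:
jog_arm:
  deltas:
    - {"gripper": 0, "offset": [0.01, -0.01, 0.02], "rotation": [0, 0, 0]}
    - {"gripper": 0, "offset": [0.02, 0.004, 0.04], "rotation": [0, 0, 0]}
    - {"gripper": 0, "offset": [0.02, 0, 0.04], "rotation": [0, 0, 0]}
    - {"gripper": 0, "offset": [0, 0, 0.03], "rotation": [0, 0, 0]}
    - {"gripper": 0, "offset": [0, 0, 0.03], "rotation": [0, 0, 0]}
    - {"gripper": 0, "offset": [0, 0, 0.03], "rotation": [0, 0, 0]}
    - {"gripper": 0, "offset": [0, 0, 0.02], "rotation": [0, 0, 0]}
    - {"gripper": 0, "offset": [0, 0, 0.02], "rotation": [0, 0, 0]}
    - {"gripper": 0, "offset": [0, 0, 0], "rotation": [0, 0, 0]}
    - {"gripper": 0, "offset": [0, 0, 0], "rotation": [0, 0, 0]}

```text
clock: 9.1
position: [0.436, -0.17, 0.0621]
ee_rot: [0.941, -0.339, -0.001, -0.0]
ft_force: [0.6, -0.1, 1.5]
grip_width: 0.001
grasp_force: 0.0
```

```bash
python3 st.py; python3 - <<'E'
from h import *
for c in([.5350,-.2430],[.5352,-.2428]):
    d=onz("top",270+244/4.8,140+35/4.8,.076)[:2]-c;print(np.hypot(*d),np.degrees(np.arctan2(d[1],d[0]))-180)
E
```

```text
9.1 [ 0.436  -0.17    0.0621] R 0.123 ang 143.7 yaw-inward -3.3 [ 0.6 -0.1  1.5] [ 0.39  0.19 -0.13  2.05  0.03  0.9  -2.01]
0.11425647450683044 -171.25984866446524
0.11402852898940892 -171.34390510954952
```

Request:
jog_arm:
  deltas:
    - {"gripper": 0, "offset": [0, -0.005, 0], "rotation": [0, 0, 1]}
    - {"gripper": 0, "offset": [0, -0.003, 0], "rotation": [0, 0, 0.5]}
    - {"gripper": 0, "offset": [0, -0.002, 0], "rotation": [0, 0, 0.5]}
    - {"gripper": 0, "offset": [0, -0.0015, 0], "rotation": [0, 0, 0]}
    - {"gripper": 0, "offset": [0, 0, 0], "rotation": [0, 0, 0]}
    - {"gripper": 0, "offset": [0, 0, 0], "rotation": [0, 0, 0]}

```text
clock: 9.7
position: [0.4438, -0.1614, 0.0624]
ee_rot: [0.935, -0.355, 0.0, -0.0]
ft_force: [0.5, -0.1, -0.7]
grip_width: 0.001
grasp_force: 0.0
```

```bash
python3 st.py
```

```text
9.7 [ 0.4438 -0.1614  0.0624] R 0.1224 ang 138.3 yaw-inward 0.1 [ 0.5 -0.1 -0.7] [ 0.38  0.2  -0.13  2.04  0.03  0.9  -2.07]
```

Angle 138.3°, as wanted. I retract clear, farther back this time so the cameras see everything.

Request:
jog_arm:
  deltas:
    - {"gripper": 0, "offset": [0, 0.004, 0], "rotation": [0, 0, 0]}
    - {"gripper": 0, "offset": [0, 0, -0.02], "rotation": [0, 0, 0]}
    - {"gripper": 0, "offset": [0, 0, -0.03], "rotation": [0, 0, 0]}
    - {"gripper": 0, "offset": [0, 0, -0.04], "rotation": [0, 0, 0]}
    - {"gripper": 0, "offset": [0, 0, -0.04], "rotation": [0, 0, 0]}
    - {"gripper": 0, "offset": [0, 0, -0.04], "rotation": [0, 0, 0]}
    - {"gripper": 0, "offset": [-0.02, -0.03, -0.02], "rotation": [0, 0, 0]}
    - {"gripper": 0, "offset": [-0.02, -0.03, -0.02], "rotation": [0, 0, 0]}
    - {"gripper": 0, "offset": [-0.02, -0.03, 0], "rotation": [0, 0, 0]}
    - {"gripper": 0, "offset": [-0.02, -0.03, 0], "rotation": [0, 0, 0]}
    - {"gripper": 0, "offset": [-0.02, -0.03, 0], "rotation": [0, 0, 0]}
    - {"gripper": 0, "offset": [-0.02, -0.03, 0], "rotation": [0, 0, 0]}
    - {"gripper": 0, "offset": [-0.02, -0.03, 0], "rotation": [0, 0, 0]}
    - {"gripper": 0, "offset": [0, 0, 0], "rotation": [0, 0, 0]}
    - {"gripper": 0, "offset": [0, 0, 0], "rotation": [0, 0, 0]}

```text
clock: 11.2
position: [0.4756, 0.0857, 0.2721]
ee_rot: [0.935, -0.355, -0.0, 0.0]
ft_force: [-0.0, -1.1, 0.4]
grip_width: -0.001
grasp_force: 0.0
```

```bash
python3 - <<'E'
from h import *
b=imaging.camera("top");cv2.imwrite("pics/top4.png",b)
cv2.imwrite("pics/c4.png",cv2.resize(b[140:265,270:385],None,fx=4.8,fy=4.8,interpolation=cv2.INTER_CUBIC))
E
```

```text
(no output)
```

View pics/c4.png

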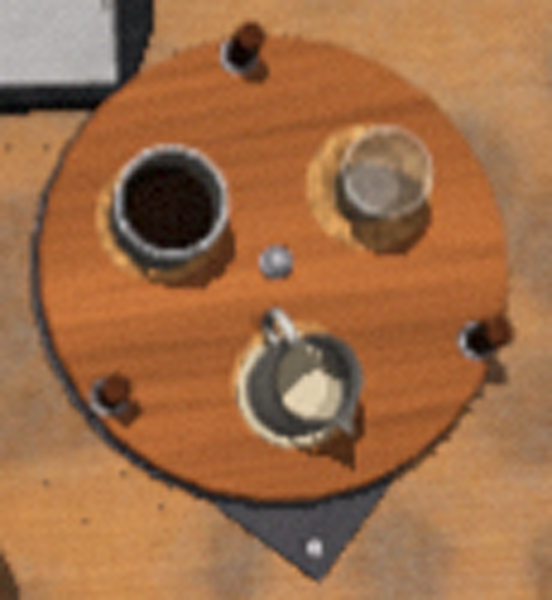

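Everything is in view: peg tops at (250,35), (497,331) and (117,387), lip tip (320,580), and the pitcher centred in front. I verify with the three-peg fit.

```bash
python3 - <<'E'
from h import *
o=lambda u,v,z:onz("top",270+u/4.8,140+v/4.8,z)
c,a,f=fitpegs([o(497,330,.076),o(249,35,.076),o(116,386,.076)])
print(c,a,(f*1e3).round(1))
for u,v in((320,580),(315,547)):
    l=o(u,v,.006)[:2]
    for q in(c,[.5352,-.2428]):print(np.degrees(np.arctan2(*(l-q)[::-1])))
E
```

```text
[ 0.53485534 -0.2427774 ] -172.8676509312829 [ 0.1  0.6 -1.1  0.2  1.  -0.9]
-172.75300670725713
-172.77514700209906
-172.60697036180233
-172.6319967593867
```

Aligned to within about 0.3°.

```bash
python3 -c "
from h import *
print(workorder.hand_in())"
```

```text
the job is handed in; nothing more can be done
None
```

The carousel is turned so the pitcher stands at the front, within about 0.3° of the lip by the last measurement, and the job is handed in; only peg_3 was pushed, and the arm ended clear of everything.

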